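# Back off the knurled collet ring by counted turns

## Task

Roll the knurled ring of the bench collet anticlockwise (seen from above) with your fingertips against it, without gripping it, until its white dot has come round to the yellow pointer for the second time, and stop there with dot and pointer lined up, then take the finger away. The black screw standing in the collet stays where it is, and the other screws and the orange gauge are to be left alone; nothing is picked up.

Things in the scene. Friction and masses are not known exactly. Their poses are not given: they have to be found in the camera images.
- fixture: bench collet bolted to the counter: blue round flange 156 mm across and 18 mm thick, aluminium neck, and a square 36 mm aluminium jaw block that ends 76 mm above the counter; a dark steel knurled ring surrounds the jaws. Origin on the ring's axis at counter height, z up, x axis toward the yellow pointer
- ring_center (a point): centre of the knurled ring, on its upright axis, half-way up the ring (55 mm above the counter). The ring is 96 mm across over its ridges, 26 mm tall (from 42 to 68 mm above the counter), flat on top, with a 20 mm wide top face between radii 26 and 45.5 mm; its rim carries 24 upright rounded ridges, 2.5 mm proud. The rim is free all round: below it there is only the flange, 18 mm high. It does not rise as it turns
- ring (a joint): rotation of the knurled ring in rad, growing anticlockwise seen from above; 0 = fully tight, white dot at the yellow pointer. At the start it is already backed off by less than one turn, so the dot meets the pointer for the first time at 6.28 and for the second time at 12.57. Stiff: about 0.07 N m of friction (1.5 N at the rim), and it stays where it is left; hard stops at 0 and 20
- ring_dot (a point): white dot, 16 mm across, on the ring's top face, 36 mm from the axis, 68 mm above the counter; it turns with the ring
- pointer (a point): middle of the yellow pointer (22 x 13 mm) fixed flat on the flange's top beside the ring, 66 mm from the ring's axis, 20 mm above the counter; it does not turn with the ring
- held_screw_mid (a point): middle of the black cap screw standing loose in the bore on the collet's axis, head up: head 18 mm across and 12 mm tall, its top 88 mm above the counter; the screw is 44 mm long, this point 66 mm above the counter
- screw0_mid (a point): middle of a loose black cap screw standing on its head on the counter, 18 mm across, 44 mm tall, point 22 mm up; leave alone
- screw1_mid (a point): middle of a loose black cap screw standing on its head on the counter, 18 mm across, 44 mm tall, point 22 mm up; leave alone
- screw2_mid (a point): middle of a loose black cap screw standing on its head on the counter, 18 mm across, 44 mm tall, point 22 mm up; leave alone
- gauge_mid (a point): middle of the orange plastic go gauge lying on the counter, 100 x 18 x 18 mm, long along its own x; leave alone
- bin: clear acrylic bin 200 x 200 x 130 mm with a wide galvanized funnel in it, 230 mm across at its top, 220 mm above the counter; fixed. Origin: middle of its underside
- case: open grey caliper case 110 x 270 x 24 mm with a silver dial caliper in it, its lid standing 115 mm high on the side nearest the robot; fixed. Origin: middle of its underside

How it is judged:
On the way, in this order (a step that is already met when the one before it is completed fails the run):
1. the dot has passed the pointer for the first time (value of joint ring above 6.2 rad), for 0.1 s.
2. the dot has come round to the pointer for the second time (value of joint ring above 12.266 rad), for 0.1 s.
At the end, for the whole second after the job is handed in: The ring rests two full turns from fully tight (12.57 rad, within 0.3 rad), so that its dot lines up with the pointer; the held screw still stands in the collet (within 10 mm of its start) and the other screws and the gauge are within 20 mm of where they were (value of joint ring between 12.266 and 12.866 rad and velocity of joint ring between -0.05 and 0.05 rad/s and distance of held_screw_mid from where it was at the start of the episode below 0.01 m and distance of each of screw0_mid, screw1_mid, screw2_mid, gauge_mid from where it was at the start of the episode below 0.02 m); the robot touches nothing.
It fails at once if the screw in the collet is lifted or pulled out (10 mm) (distance of held_screw_mid from where it was at the start of the episode above 0.01 m).
It fails at once if a loose screw or the gauge is moved by more than 20 mm (distance of any of screw0_mid, screw1_mid, screw2_mid, gauge_mid from where it was at the start of the episode above 0.02 m).
It also fails if it takes over 72 s, if anything falls off the work surface, if the arm or the gripper's body presses on something with over 40 N, if the wrist force passes 120 N, or if a joint passes its speed limit or range.

## Robot

A 7-joint arm with a two-finger parallel gripper is mounted at the origin on the work surface. World frame = base frame: x ahead of the robot, y to its left, z up, the work surface at z = 0. Lengths are in m, angles in rad, forces in N, time in s.
With the tool pointing down it reaches from about 0.4 to 0.85 m from the base axis. Payload 4.5 kg.
Tool frame: the origin (TCP) lies between the finger pads; the fingertips stand r.tip_reach ahead of it and the grasp point (between the pads) lies 11 mm behind it (r.tip_reach is the distance from the TCP to the fingertips, in m); z points along the fingers, y is the line along which they close (so a half turn about z gives the same grasp; the last joint's range is limited). The gripper opens to 88 mm and grips with 3 to 60 N. Pads are 18 mm wide; open, the fingers measure 123 mm over their backs; the gripper's body (75 mm by 187 mm) begins 45 mm behind the grasp point.
Start: joints at [-1.09, 0.689, -0.195, 1.565, 0.157, 0.902, -0.215], TCP at [0.27, 0.564, 0.247] pointing down, gripper open.
Joint ranges: [-3.01, 3.01], [-0.46, 2.08], [-1.47, 1.51], [0.13, 2.56], [-1, 4.14], [0.04, 2.09], [-2.66, 2.66]. Speed limits (rad/s): [2.57, 2.57, 3.14, 3.14, 3.14, 3.14, 3.14].

## Interface

Orientations are given as a unit quaternion [x, y, z, w].
In Python, from plant import r, vision, workorder gives the robot as it stands.
- The arm moves only by the tool drive_tool, never from a script. Its argument "targets" is a list of rows, each an object of numbers: "tx", "ty", "tz": the shift along the world's x, y, z in units of 0.03 m (1.0 is 0.03 m); "wx", "wy", "wz": the turn, a rotation vector about the world's x, y, z in units of 60 degrees (1.0 is 60 degrees); "claw": the opening, from -1 (shut) to 1 (fully open). A call has exactly 8 rows; each row shifts and turns the commanded pose from where the row before left it; what a row does not reach is not made up. A row lasts 1/10 s, in which the tool goes at most 50 mm and 8.59 degrees, less where a joint would pass 70% of its speed; a pose out of reach is approached as far as the arm can. A call with a number of a shift or a turn outside -1 to 1 is refused whole. A call with a gripper value outside its range is refused whole. The fingers move at their own pace and stop on an object; "force" is the grip in N (left out, the last holds). Time passes only in rows, so rows that do not move let the fingers close, or fill a call up. It gives the time, the measured TCP pose, the force, the opening and the grip force at its end, in the units of the state.
- r.get_state(): the state, without advancing time (a new reading comes with each control period).
- vision.snapshot(name): name is "scene" or "top" or "wrist"; returns a dict with "image" (400x640x3 uint8, blue, green, red), "range_z" (400x640 float32, m along the optical axis (not along the pixel's ray), 0 where there is no reading), "K" (3x3 intrinsics, pixels), "cam_to_world" (4x4, takes a point from camera to world coordinates). Camera axes: x right, y up, looking along -z (the intrinsics and any distortion apply to the point x, -y, -z); pixel columns grow to the right and rows downward; lengths in m; the calibration is good to about 2 mm. A picture is of the moment at which its call begins.
- workorder.finish_job(): hands the job in; it is judged then, once.
The state is a dict: "clock": time; "q": joint angles; "qd": joint speeds; "joint_torque": joint torques, N m; "tool_pos": TCP position; "eef_rot": TCP orientation; "contact_force": force on the tool from outside, world axes, zero at the start; "moment": the same for the moment, N m; "opening": opening from 0.0 (shut) to 1.0 (fully open); "finger_force": force on a finger pad.
Only numpy, scipy, OpenCV 4.12 (cv2) and the standard library are available. Lean on these libraries where they do the work, as an engineer would, in place of code of your own. Each camera call takes 0.05 s, during which the arm holds its last target. There are 200 camera calls.

## Working session

There is one attempt and no reset: what is moved stays moved. The work goes in short steps, Python scripts to look and compute and a tool call to move; the robot and the scene stay as the last step left them, time stands still between calls to the robot, and variables do not carry over. Pictures are saved under pics/ and viewed, at most 10 in all, crops included, and the job is handed in when it is done.

Besides the shell and the picture viewer there is one more tool, called after ">>>" as a command line: name --argument value ..., lists and objects as JSON in quotes. drive_tool: Moves the arm, as the interface text tells. Its arguments: {"type":"object","properties":{"targets":{"type":"array","items":{"type":"object","properties":{"tx":{"type":"number"},"ty":{"type":"number"},"tz":{"type":"number"},"wx":{"type":"number"},"wy":{"type":"number"},"wz":{"type":"number"},"claw":{"type":"number"}}}},"force":{"type":"number"}},"required":["targets"]}

```bash
mkdir -p pics; ls; python3 - <<'E'
from plant import r,vision
import cv2,numpy as np
s=r.get_state(); print({k:np.round(v,3) for k,v in s.items()}, r.tip_reach)
for n in("scene","top"):
    d=vision.snapshot(n); cv2.imwrite(f"pics/{n}0.png",d["image"]); np.savez(f"{n}0.npz",**d)
    print(n,d["K"].tolist(),np.round(d["cam_to_world"],3).tolist())
E
```

```text
pics
{'clock': np.float64(0.0), 'q': array([-1.09 ,  0.69 , -0.194,  1.566,  0.157,  0.903, -0.215]), 'qd': array([ 0.001, -0.002,  0.002,  0.001,  0.001, -0.   , -0.   ]), 'joint_torque': array([ 0.0000e+00, -5.2757e+01, -1.2670e+00, -1.5342e+01, -5.3000e-02,
        7.0000e-03,  0.0000e+00]), 'tool_pos': array([0.27 , 0.563, 0.246]), 'eef_rot': array([ 0.222,  0.975, -0.001, -0.   ]), 'contact_force': array([ 0.027, -0.398, -0.346]), 'moment': array([0.007, 0.026, 0.027]), 'finger_force': np.float64(0.0), 'opening': np.float64(0.997)} 0.008
scene [[370.6973040047607, 0.0, 323.3599659500975], [0.0, 370.6973040047607, 197.96796675656037], [0.0, 0.0, 1.0]] [[-0.866, -0.346, 0.362, 0.96], [0.5, -0.623, 0.601, 0.662], [0.018, 0.702, 0.712, 0.867], [0.0, 0.0, 0.0, 1.0]]
top [[431.43526993268404, 0.0, 315.7656717334323], [0.0, 431.43526993268404, 189.07372779443673], [0.0, 0.0, 1.0]] [[0.022, 0.997, -0.072, 0.443], [-1.0, 0.022, 0.003, -0.003], [0.005, 0.071, 0.997, 1.635], [0.0, 0.0, 0.0, 1.0]]
```

View pics/top0.png

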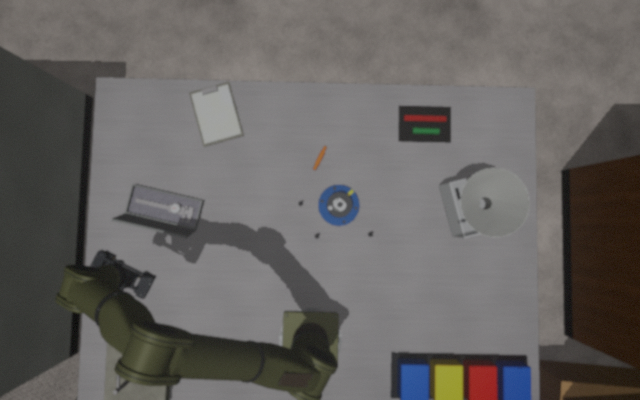

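View pics/scene0.png

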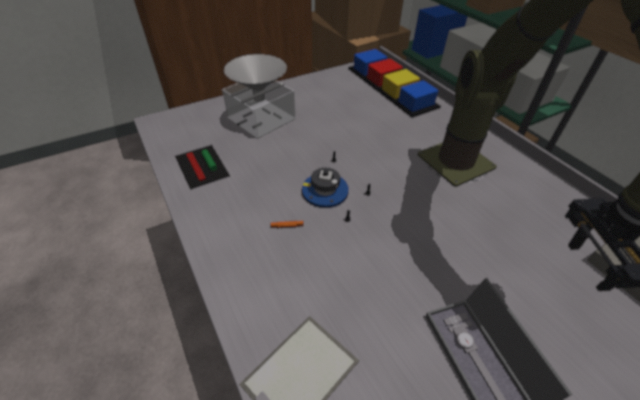

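The top view shows the flange at about (339,205), the screws at (300,203), (317,236) and (370,234), the gauge at (320,158) and the pointer at about (350,193). The scene view shows the collet at (325,187).

```bash
cat > h.py <<'E'
import numpy as np,cv2
def ray(d,uv,z):
    """intersect pixel rays with the plane at height z"""
    uv=np.atleast_2d(uv).astype(float); p=np.c_[uv,np.ones(len(uv))]@np.linalg.inv(d["K"]).T
    T=d["cam_to_world"]; v=(p*[1,-1,-1])@T[:3,:3].T
    return T[:3,3]+v*((z-T[2,3])/v[:,2])[:,None]
def blobs(mask,amin=4):
    n,_,st,c=cv2.connectedComponentsWithStats(mask.astype(np.uint8)); return [(c[i],st[i,4]) for i in range(1,n) if st[i,4]>=amin]
E
python3 - <<'E'
from h import *
for n,box in(("top",(285,130,390,250)),("scene",(260,140,390,240))):
    d=dict(np.load(f"{n}0.npz")); x0,y0,x1,y1=box; im=d["image"][y0:y1,x0:x1]; hsv=cv2.cvtColor(im,cv2.COLOR_BGR2HSV)
    H,S,V=[hsv[...,i].astype(int) for i in range(3)]
    blue=(H>95)&(H<125)&(S>120)
    pts=np.argwhere(blue)[:,::-1]+[x0,y0]
    hull=cv2.convexHull(pts.astype(np.int32)); w=ray(d,hull[:,0,:],0.018)
    (c,rad)=cv2.minEnclosingCircle(w[:,:2].astype(np.float32)); print(n,"flange",np.round(c,4),rad)
    for nm,m,z in(("yellow",(H>20)&(H<35)&(S>100)&(V>90),.02),("orange",(H<18)&(S>130)&(V>80),.009),("white",(S<50)&(V>165),.068),("dark",(V<60),.022)):
        for cc,a in blobs(m,3):
            p=ray(d,cc+[x0,y0],z)[0]; q=p[:2]-c; print(nm,np.round(cc+[x0,y0],1),a,np.round(p,3),"r",round(float(np.hypot(*q)),4),"ang",round(float(np.degrees(np.arctan2(q[1],q[0]))),1))
    cv2.imwrite(f"pics/{n}_crop.png",cv2.resize(im,None,fx=5,fy=5,interpolation=cv2.INTER_CUBIC))
E
```

```text
top flange [ 0.5027 -0.0948] 0.07336108386516571
yellow [349.9 192.3] 10 [ 0.55  -0.137  0.02 ] r 0.0631 ang -41.6
orange [319.3 157.9] 60 [ 0.679 -0.019  0.009] r 0.1918 ang 23.2
scene flange [ 0.5038 -0.0878] 0.07709137350320816
yellow [305.7 184.1] 13 [ 0.549 -0.138  0.02 ] r 0.067 ang -48.1
orange [286.6 223.7] 151 [ 0.676 -0.021  0.009] r 0.1848 ang 21.0
dark [333.5 157.4] 22 [ 0.396 -0.21   0.022] r 0.163 ang -131.2
dark [325.4 171.6] 20 [ 0.461 -0.158  0.022] r 0.0825 ang -121.3
dark [321.9 185.9] 348 [ 0.507 -0.102  0.022] r 0.0145 ang -78.3
dark [334.  175.6] 14 [ 0.446 -0.126  0.022] r 0.0697 ang -146.7
dark [367.8 190.3] 28 [ 0.386 -0.011  0.022] r 0.1409 ang 147.1
dark [316.4 203.9] 37 [ 0.563 -0.039  0.022] r 0.0766 ang 39.3
dark [347.3 216.8] 33 [0.507 0.054 0.022] r 0.1417 ang 88.7
```

View pics/top_crop.png

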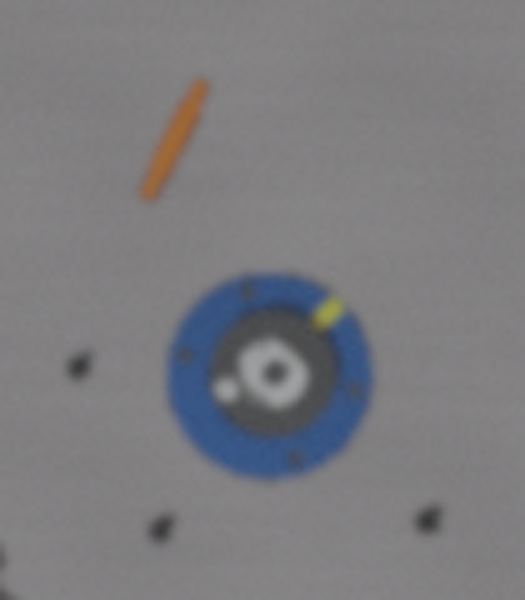

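>>> drive_tool --targets '[{"tx":0.32,"ty":-0.91,"wz":-0.14,"claw":0.36},{"tx":0.32,"ty":-0.91,"wz":-0.14,"claw":0.36},{"tx":0.32,"ty":-0.91,"wz":-0.14,"claw":0.36},{"tx":0.32,"ty":-0.91,"wz":-0.14,"claw":0.36},{"tx":0.32,"ty":-0.91,"wz":-0.14,"claw":0.36},{"tx":0.32,"ty":-0.91,"wz":-0.14,"claw":0.36},{"tx":0.32,"ty":-0.91,"wz":-0.14,"claw":0.36},{"tx":0.32,"ty":-0.91,"wz":-0.14,"claw":0.36}]'

```text
validation failed for argument at $.ta...
```

```bash
cat > st.py <<'E'
from plant import r
import numpy as np
s=r.get_state(); x,y,z,w=s["eef_rot"]; np.set_printoptions(suppress=True)
from scipy.spatial.transform import Rotation as R
M=R.from_quat(s["eef_rot"]).as_matrix()
print(round(float(s["clock"]),2),"q",np.round(s["q"],2),"pos",np.round(s["tool_pos"],4),"yawY",np.round(np.degrees(np.arctan2(M[1,1],M[0,1])),1),"zax",np.round(M[:,2],3),"F",np.round(s["contact_force"],1),"M",np.round(s["moment"],2),"op",np.round(s["opening"],3))
E
python3 st.py
```

```text
0.1 q [-1.09  0.69 -0.19  1.57  0.16  0.9  -0.22] pos [0.2699 0.5631 0.246 ] yawY 64.4 zax [-0.001 -0.002 -1.   ] F [-0.9  0.   0. ] M [0.02 0.01 0.08] op 0.998
```

>>> drive_tool --targets '[{"tx":0.32,"ty":-0.91,"tz":0,"wx":0,"wy":0,"wz":-0.14,"claw":0.36},{"tx":0.32,"ty":-0.91,"tz":0,"wx":0,"wy":0,"wz":-0.14,"claw":0.36},{"tx":0.32,"ty":-0.91,"tz":0,"wx":0,"wy":0,"wz":-0.14,"claw":0.36},{"tx":0.32,"ty":-0.91,"tz":0,"wx":0,"wy":0,"wz":-0.14,"claw":0.36},{"tx":0.32,"ty":-0.91,"tz":0,"wx":0,"wy":0,"wz":-0.14,"claw":0.36},{"tx":0.32,"ty":-0.91,"tz":0,"wx":0,"wy":0,"wz":-0.14,"claw":0.36},{"tx":0.32,"ty":-0.91,"tz":0,"wx":0,"wy":0,"wz":-0.14,"claw":0.36},{"tx":0.32,"ty":-0.91,"tz":0,"wx":0,"wy":0,"wz":-0.14,"claw":0.36}]'

```text
clock: 0.9
tool_pos: [0.3469, 0.344, 0.2466]
eef_rot: [0.726, 0.688, -0.0, 0.0]
contact_force: [0.5, -0.6, 0.8]
opening: 0.683
finger_force: 0.0
```

```bash
python3 st.py
```

```text
0.9 q [-0.96  0.52  0.12  1.98 -0.1   0.65 -0.82] pos [0.3469 0.344  0.2466] yawY -3.1 zax [-0. -0. -1.] F [ 0.5 -0.6  0.8] M [-0.04  0.05 -0.02] op 0.683
```

>>> drive_tool --targets '[{"tx":0.32,"ty":-0.91,"tz":0,"wx":0,"wy":0,"wz":-0.14,"claw":0.36},{"tx":0.32,"ty":-0.91,"tz":0,"wx":0,"wy":0,"wz":-0.14,"claw":0.36},{"tx":0.32,"ty":-0.91,"tz":0,"wx":0,"wy":0,"wz":-0.14,"claw":0.36},{"tx":0.32,"ty":-0.91,"tz":0,"wx":0,"wy":0,"wz":-0.14,"claw":0.36},{"tx":0.32,"ty":-0.91,"tz":0,"wx":0,"wy":0,"wz":-0.14,"claw":0.36},{"tx":0.32,"ty":-0.91,"tz":0,"wx":0,"wy":0,"wz":-0.14,"claw":0.36},{"tx":0.32,"ty":-0.91,"tz":0,"wx":0,"wy":0,"wz":-0.14,"claw":0.36},{"tx":0.32,"ty":-0.91,"tz":0,"wx":0,"wy":0,"wz":-0.14,"claw":0.36}]'

```text
clock: 1.7
tool_pos: [0.4237, 0.1259, 0.2466]
eef_rot: [0.985, 0.171, -0.0, -0.0]
contact_force: [-0.5, -0.2, -0.7]
opening: 0.679
finger_force: 0.0
```

>>> drive_tool --targets '[{"tx":0.32,"ty":-0.91,"tz":0,"wx":0,"wy":0,"wz":-0.14,"claw":0.36},{"tx":0.32,"ty":-0.91,"tz":0,"wx":0,"wy":0,"wz":-0.14,"claw":0.36},{"tx":0.32,"ty":-0.91,"tz":0,"wx":0,"wy":0,"wz":-0.14,"claw":0.36},{"tx":0.32,"ty":-0.91,"tz":0,"wx":0,"wy":0,"wz":-0.14,"claw":0.36},{"tx":0.32,"ty":-0.91,"tz":0,"wx":0,"wy":0,"wz":-0.14,"claw":0.36},{"tx":0.32,"ty":-0.91,"tz":0,"wx":0,"wy":0,"wz":-0.14,"claw":0.36},{"tx":0.32,"ty":-0.5,"tz":0,"wx":0,"wy":0,"wz":-0.14,"claw":0.36},{"tx":0,"ty":0,"tz":0,"wx":0,"wy":0,"wz":0,"claw":0.36}]'

```text
clock: 2.5
tool_pos: [0.4917, -0.0544, 0.2467]
eef_rot: [0.942, -0.334, 0.001, 0.001]
contact_force: [-0.4, 0.0, 0.8]
opening: 0.679
finger_force: 0.0
```

```bash
python3 st.py; python3 - <<'E'
from plant import vision
import cv2,numpy as np
d=vision.snapshot("wrist"); cv2.imwrite("pics/wrist0.png",d["image"]); np.savez("wrist0.npz",**d); print(np.round(d["cam_to_world"],3),d["K"][0])
E
```

```text
2.5 q [-0.41  0.62  0.71  1.98 -0.58  0.76 -1.6 ] pos [ 0.4917 -0.0544  0.2467] yawY -129.0 zax [ 0.001 -0.003 -1.   ] F [-0.4  0.   0.8] M [ 0.08  0.17 -0.01] op 0.679
[[-0.629  0.744  0.226  0.549]
 [-0.777 -0.602 -0.182 -0.102]
 [ 0.001 -0.29   0.957  0.385]
 [ 0.     0.     0.     1.   ]] [319.75730002   0.         325.88208949]
```

View pics/wrist0.png

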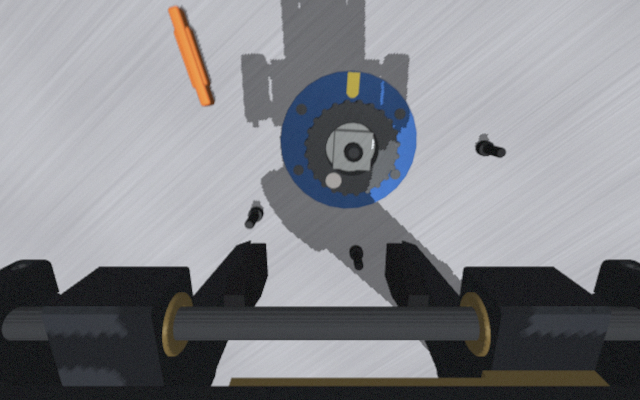

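The wrist view is clear: flange around (349,139), yellow pointer (353,84), white dot (333,180), and held screw head (353,152).

```bash
cat > meas.py <<'E'
from h import *
def measure(d,box=None,C=None):
    im=d["image"]; x0,y0,x1,y1=box or (0,0,640,400); im=im[y0:y1,x0:x1]; hsv=cv2.cvtColor(im,cv2.COLOR_BGR2HSV)
    H,S,V=[hsv[...,i].astype(int) for i in range(3)]; o=np.array([x0,y0])
    big=lambda m: max(blobs(m,3),key=lambda b:b[1])
    blue=((H>95)&(H<125)&(S>110)).astype(np.uint8)
    n,l,st,_=cv2.connectedComponentsWithStats(blue); k=1+np.argmax(st[1:,4])
    cs,_=cv2.findContours(((l==k)).astype(np.uint8),cv2.RETR_EXTERNAL,cv2.CHAIN_APPROX_NONE)
    hull=cv2.convexHull(max(cs,key=len))[:,0,:]+o
    w=ray(d,hull,.018)[:,:2]
    A=np.c_[2*w,np.ones(len(w))]; s=np.linalg.lstsq(A,(w**2).sum(1),rcond=None)[0]
    c=s[:2]; print("flange c",np.round(c,4),"r",round(float(np.sqrt(s[2]+c@c)),4))
    C=c if C is None else np.array(C)
    out=[]
    for nm,m,z in(("yellow",(H>20)&(H<35)&(S>90)&(V>80),.02),("white",(S<45)&(V>120),.068)):
        for cc,a in blobs(m,8):
            p=ray(d,cc+o,z)[0]; q=p[:2]-C; rr=np.hypot(*q)
            if rr<.09 and a<1500: print(nm,np.round(cc+o,1),a,np.round(p,4),"r",round(float(rr),4),"ang",round(float(np.degrees(np.arctan2(q[1],q[0]))),1))
    return c
E
python3 - <<'E'
from meas import *
d=dict(np.load("wrist0.npz")); measure(d,(240,50,440,230)); print(ray(d,[353,152],.088), ray(d,[333,180],.068),ray(d,[[485,148],[255,212],[357,256]],.022))
print(ray(d,[333.,180],.068))
d=dict(np.load("top0.npz")); measure(d,(300,160,380,240),)
E
```

```text
flange c [ 0.4997 -0.0944] r 0.0766
yellow [352.7  84. ] 284 [ 0.547  -0.1371  0.02  ] r 0.0637 ang -42.1
white [352.9 126.5] 140 [ 0.5164 -0.1089  0.068 ] r 0.0221 ang -40.9
white [352.9 149.8] 1111 [ 0.4986 -0.0952  0.068 ] r 0.0013 ang -146.3
white [329.9 146.3] 139 [ 0.5156 -0.0796  0.068 ] r 0.0217 ang 43.0
white [333.  180.2] 188 [ 0.4869 -0.0607  0.068 ] r 0.0361 ang 110.8
[[ 0.50009532 -0.09443262  0.088     ]] [[ 0.48703674 -0.0607983   0.068     ]] [[ 0.39875595 -0.21168221  0.022     ]
 [ 0.50616129  0.0423855   0.022     ]
 [ 0.38282731 -0.01735719  0.022     ]]
[[ 0.48703674 -0.0607983   0.068     ]]
flange c [ 0.5024 -0.0947] r 0.0733
yellow [350.1 192.3] 15 [ 0.5499 -0.1373  0.02  ] r 0.0638 ang -42.0
white [337.9 204.6] 131 [ 0.501  -0.0898  0.068 ] r 0.0051 ang 106.4
```

>>> drive_tool --targets '[{"tx":0.09,"ty":-0.45,"tz":-0.5,"wx":0,"wy":0,"wz":-0.14,"claw":0.36},{"tx":0.09,"ty":-0.45,"tz":-0.5,"wx":0,"wy":0,"wz":-0.14,"claw":0.36},{"tx":0.09,"ty":-0.44,"tz":-0.5,"wx":0,"wy":0,"wz":-0.14,"claw":0.36},{"tx":0,"ty":0,"tz":-1,"wx":0,"wy":0,"wz":-0.14,"claw":0.36},{"tx":0,"ty":0,"tz":-1,"wx":0,"wy":0,"wz":-0.14,"claw":0.36},{"tx":0,"ty":0,"tz":-1,"wx":0,"wy":0,"wz":0,"claw":0.36},{"tx":0,"ty":0,"tz":-0.7,"wx":0,"wy":0,"wz":0,"claw":0.36},{"tx":0,"ty":0,"tz":0,"wx":0,"wy":0,"wz":0,"claw":0.36}]'

```text
clock: 3.35
tool_pos: [0.4971, -0.0895, 0.0887]
eef_rot: [0.763, -0.646, -0.003, -0.0]
contact_force: [-0.6, 0.3, 0.7]
opening: 0.678
finger_force: 0.0
```

```bash
python3 st.py; python3 - <<'E'
from plant import vision,r
import cv2,numpy as np
print(r.tip_reach)
d=vision.snapshot("wrist"); cv2.imwrite("pics/wrist1.png",d["image"]); np.savez("wrist1.npz",**d)
E
```

```text
3.35 q [-0.2   0.88  0.5   2.06 -0.98  0.46 -1.91] pos [ 0.4971 -0.0895  0.0887] yawY -170.5 zax [-0.005  0.004 -1.   ] F [-0.6  0.3  0.7] M [ 0.13  0.09 -0.  ] op 0.678
0.008
```

View pics/wrist1.png

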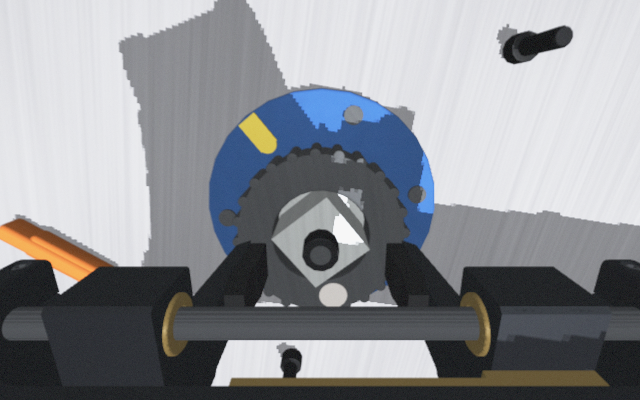

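>>> drive_tool --targets '[{"tx":0.1,"ty":-0.17,"tz":0,"wx":0,"wy":0,"wz":0.05,"claw":0.36},{"tx":0,"ty":0,"tz":-0.15,"wx":0,"wy":0,"wz":0.0,"claw":0.36},{"tx":0,"ty":0,"tz":-0.15,"wx":0,"wy":0,"wz":0,"claw":0.36},{"tx":0,"ty":0,"tz":-0.05,"wx":0,"wy":0,"wz":0,"claw":0.36},{"tx":0,"ty":0,"tz":-0.05,"wx":0,"wy":0,"wz":0,"claw":0.36},{"tx":0,"ty":0,"tz":-0.05,"wx":0,"wy":0,"wz":0,"claw":0.36},{"tx":0,"ty":0,"tz":0,"wx":0,"wy":0,"wz":0,"claw":0.36},{"tx":0,"ty":0,"tz":0,"wx":0,"wy":0,"wz":0,"claw":0.36}]'

```text
clock: 4.2
tool_pos: [0.5019, -0.0973, 0.0772]
eef_rot: [0.778, -0.628, -0.0, 0.0]
contact_force: [-0.2, -0.2, -1.0]
opening: 0.677
finger_force: 0.0
```

```bash
python3 st.py
```

```text
4.2 q [-0.16  0.89  0.45  2.05 -0.96  0.42 -1.88] pos [ 0.5019 -0.0973  0.0772] yawY -167.8 zax [-0. -0. -1.] F [-0.2 -0.2 -1. ] M [ 0.05  0.14 -0.06] op 0.677
```

>>> drive_tool --targets '[{"tx":-0.06,"ty":0.09,"tz":0,"wx":0,"wy":0,"wz":0,"claw":0.36},{"tx":0,"ty":0,"tz":-0.03,"wx":0,"wy":0,"wz":0,"claw":0.36},{"tx":0,"ty":0,"tz":-0.03,"wx":0,"wy":0,"wz":0,"claw":0.36},{"tx":0,"ty":0,"tz":-0.03,"wx":0,"wy":0,"wz":0,"claw":0.36},{"tx":0,"ty":0,"tz":0,"wx":0,"wy":0,"wz":0,"claw":0.36},{"tx":0,"ty":0,"tz":0,"wx":0,"wy":0,"wz":0,"claw":0.36},{"tx":0,"ty":0,"tz":0,"wx":0,"wy":0,"wz":0,"claw":0.36},{"tx":0,"ty":0,"tz":0,"wx":0,"wy":0,"wz":0,"claw":0.36}]'

```text
clock: 5.0
tool_pos: [0.4998, -0.094, 0.0764]
eef_rot: [0.778, -0.628, -0.0, -0.001]
contact_force: [-3.1, 3.4, 20.7]
opening: 0.679
finger_force: 10.7
```

```bash
python3 st.py
```

```text
5.0 q [-0.15  0.89  0.43  2.06 -0.96  0.41 -1.88] pos [ 0.4998 -0.094   0.0764] yawY -167.8 zax [ 0.001  0.002 -1.   ] F [-3.1  3.4 20.7] M [0.65 1.11 0.06] op 0.679
```

>>> drive_tool --targets '[{"tx":0,"ty":0,"tz":0,"wx":0,"wy":0,"wz":0.12,"claw":0.36},{"tx":0,"ty":0,"tz":0,"wx":0,"wy":0,"wz":0.12,"claw":0.36},{"tx":0,"ty":0,"tz":0,"wx":0,"wy":0,"wz":0.12,"claw":0.36},{"tx":0,"ty":0,"tz":0,"wx":0,"wy":0,"wz":0.12,"claw":0.36},{"tx":0,"ty":0,"tz":0,"wx":0,"wy":0,"wz":0.12,"claw":0.36},{"tx":0,"ty":0,"tz":0,"wx":0,"wy":0,"wz":0.12,"claw":0.36},{"tx":0,"ty":0,"tz":0,"wx":0,"wy":0,"wz":0.12,"claw":0.36},{"tx":0,"ty":0,"tz":0,"wx":0,"wy":0,"wz":0.12,"claw":0.36}]'

```text
clock: 5.8
tool_pos: [0.4992, -0.0953, 0.0764]
eef_rot: [0.985, -0.174, 0.0, 0.0]
contact_force: [-5.5, -0.4, 19.8]
opening: 0.68
finger_force: 10.1
```

```bash
cat > look.py <<'E'
import sys,cv2,numpy as np
from plant import vision
from meas import *
C=(.500,-.0945)
def dot(n):
    """ring angle (rad mod 2pi) from the white dot: bright pixels in the ring-face annulus"""
    d=vision.snapshot(n); np.savez(f"last_{n}.npz",**d); im=d["image"]; cv2.imwrite(f"pics/last_{n}.png",im)
    hsv=cv2.cvtColor(im,cv2.COLOR_BGR2HSV); vv,uu=np.mgrid[0:400,0:640]
    p=ray(d,np.c_[uu.ravel(),vv.ravel()],.068)[:,:2].reshape(400,640,2)-C; rr=np.hypot(p[...,0],p[...,1])
    g=rr<.05; m=((hsv[...,1]<60)&(hsv[...,2]>(110 if n=="wrist" else 130))&(rr<.06))
    for cc,a in blobs(m,5):
        q=ray(d,cc,.068)[0][:2]-C; R=np.hypot(*q); 
        print(n,np.round(cc,1),a,"r",round(float(R)*1e3,1),"ang",round(float(np.degrees(np.arctan2(q[1],q[0]))),1),"ring deg mod 360:",round(float(np.degrees(np.arctan2(q[1],q[0]))+42.1)%360,1))
for n in sys.argv[1:]: dot(n)
E
python3 st.py; python3 look.py wrist scene top
```

```text
5.8 q [-0.03  0.85  0.21  2.05 -0.57  0.3  -1.26] pos [ 0.4992 -0.0953  0.0764] yawY -110.0 zax [ 0. -0. -1.] F [-5.5 -0.4 19.8] M [-0.07  1.17 -0.09] op 0.68
wrist [348.3 143.5] 10 r 57.8 ang -31.4 ring deg mod 360: 10.7
wrist [367.  148.1] 10 r 58.1 ang -40.1 ring deg mod 360: 2.0
wrist [326.2 255.7] 4218 r 1.4 ang -98.6 ring deg mod 360: 303.5
wrist [339.8 214.2] 10 r 23.9 ang -39.5 ring deg mod 360: 2.6
wrist [288.4 232.3] 383 r 21.7 ang 33.0 ring deg mod 360: 75.1
wrist [336.2 217.5] 13 r 21.8 ang -36.6 ring deg mod 360: 5.5
wrist [210.6 253.5] 422 r 57.1 ang 68.5 ring deg mod 360: 110.6
wrist [226.6 236.9] 169 r 49.3 ang 57.6 ring deg mod 360: 99.7
wrist [437.8 253.9] 239 r 57.9 ang -108.7 ring deg mod 360: 293.4
wrist [269.2 294.8] 437 r 36.4 ang 108.1 ring deg mod 360: 150.2
wrist [393.1 303.6] 21 r 46.3 ang -146.9 ring deg mod 360: 255.2
wrist [323.7 344.9] 1037 r 54.5 ang 160.1 ring deg mod 360: 202.2
```

View pics/last_wrist.png

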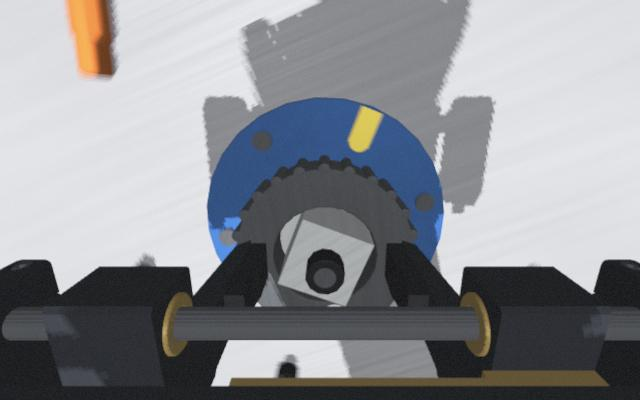

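The dot isn't at the tool-fixed spot (333,295). There's a light patch at (269,295) beside the left finger. I'll check by numbers whether that patch is the dot, i.e. whether the ring slipped.

```bash
python3 - <<'E'
from meas import *
C=np.array((.500,-.0945))
for f,box in(("wrist1.npz",(300,275,365,307)),("last_wrist.npz",(240,270,300,307))):
    d=dict(np.load(f)); x0,y0,x1,y1=box; im=d["image"][y0:y1,x0:x1]; hsv=cv2.cvtColor(im,cv2.COLOR_BGR2HSV)
    for th in (110,140,170):
        m=(hsv[...,1]<60)&(hsv[...,2]>th)
        for cc,a in blobs(m,20):
            q=ray(d,cc+[x0,y0],.068)[0][:2]-C; print(f,th,cc+[x0,y0],a,np.hypot(*q),np.degrees(np.arctan2(q[1],q[0])), im[int(cc[1]),int(cc[0])], d["range_z"][int(cc[1])+y0,int(cc[0])+x0])
    p=d["cam_to_world"]; print(p[:3,3])
    # height at each blob via depth
    u,v=(333,294) if f=="wrist1.npz" else (268,294)
    z=float(d["range_z"][v,u]); k=np.linalg.inv(d["K"])@[u,v,1]; print("pt",(p[:3,:3]@(k*z*[1,-1,-1])+p[:3,3]))
E
```

```text
wrist1.npz 110 [317.31707317 278.94634146] 205 0.02500943710798515 95.48683320319061 [175 175 169] 0.16996077
wrist1.npz 110 [332.77217391 294.69217391] 575 0.035886013394129716 110.78338379059288 [198 201 205] 0.18162131
wrist1.npz 110 [357.57692308 303.76923077] 78 0.046506439646136134 126.91875646025584 [234 231 230] 0.2637186
wrist1.npz 140 [317.3480663  278.68508287] 181 0.024841811170793156 95.5030746479427 [175 175 169] 0.16996077
wrist1.npz 140 [332.60948905 294.75547445] 548 0.03590874523784387 110.62498749563298 [198 201 205] 0.18162131
wrist1.npz 140 [357.88888889 303.875     ] 72 0.04665443154780025 127.07739574983725 [234 231 230] 0.2637186
wrist1.npz 170 [315.95348837 278.70542636] 129 0.024920096920716547 93.70363381785575 [177 176 172] 0.16989987
wrist1.npz 170 [332.71653543 294.6023622 ] 508 0.035821474577347974 110.75136783587578 [198 201 205] 0.18162131
wrist1.npz 170 [358.03174603 303.84126984] 63 0.04667252070009742 127.17945135183903 [232 229 228] 0.26288876
[ 0.50922986 -0.1645567   0.2268635 ]
pt [ 0.48735543 -0.06207356  0.06900615]
last_wrist.npz 110 [289.93150685 278.84931507] 365 0.021706582533786618 106.73423343725058 [174 174 170] 0.15566637
last_wrist.npz 110 [269.19450801 294.78718535] 437 0.03641865326685675 108.1489288091534 [136 131 125] 0.16792813
last_wrist.npz 140 [290.27906977 278.62209302] 344 0.021478890149530003 106.74352338464945 [173 173 170] 0.15646793
last_wrist.npz 140 [257.75       304.45833333] 24 0.045120580530618376 109.04857817764119 [229 225 223] 0.24916185
last_wrist.npz 170 [289.66829268 276.50731707] 205 0.020993270983740646 103.5855744921425 [175 174 171] 0.15550196
[ 0.56934834 -0.12101869  0.21485042]
pt [ 0.48952078 -0.0596487   0.06838591]
```

The patch is dim (136,131,125) compared with the dot (198,201,205), so it is lit ring steel. The dot itself is hidden behind the rod, which fits the ring turning with the tool. I'll continue and check when I lift off.

>>> drive_tool --targets '[{"tx":0,"ty":0,"tz":0,"wx":0,"wy":0,"wz":0.125,"claw":0.36},{"tx":0,"ty":0,"tz":0,"wx":0,"wy":0,"wz":0.125,"claw":0.36},{"tx":0,"ty":0,"tz":0,"wx":0,"wy":0,"wz":0.125,"claw":0.36},{"tx":0,"ty":0,"tz":0,"wx":0,"wy":0,"wz":0.125,"claw":0.36},{"tx":0,"ty":0,"tz":0,"wx":0,"wy":0,"wz":0.125,"claw":0.36},{"tx":0,"ty":0,"tz":0,"wx":0,"wy":0,"wz":0.125,"claw":0.36},{"tx":0,"ty":0,"tz":0,"wx":0,"wy":0,"wz":0.125,"claw":0.36},{"tx":0,"ty":0,"tz":0,"wx":0,"wy":0,"wz":0.125,"claw":0.36}]'

```text
clock: 6.75
tool_pos: [0.5019, -0.0949, 0.0764]
eef_rot: [0.94, 0.342, 0.002, 0.001]
contact_force: [0.1, 0.7, 16.2]
opening: 0.681
finger_force: 8.4
```

```bash
python3 st.py; python3 look.py scene; python3 - <<'E'
from meas import *
d=dict(np.load("last_scene.npz")); cv2.imwrite("pics/sc1.png",cv2.resize(d["image"][130:250,250:410],None,fx=4,fy=4,interpolation=cv2.INTER_CUBIC))
E
```

```text
6.75 q [ 0.08  0.83  0.03  2.04 -0.09  0.26 -0.69] pos [ 0.5019 -0.0949  0.0764] yawY -49.9 zax [ 0.005 -0.001 -1.   ] F [ 0.1  0.7 16.2] M [ 0.51  0.49 -0.09] op 0.681
```

View pics/sc1.png

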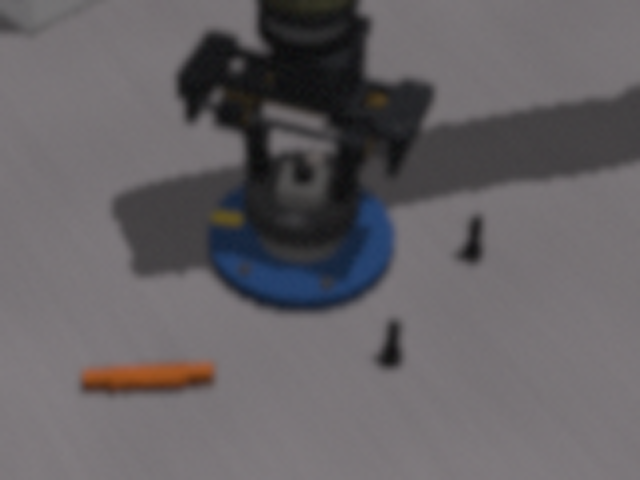

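The scene crop shows no dot on the near face, where it would sit at about 110° if the ring hadn't turned. So the ring is turning with the tool, and I'll go on.

>>> drive_tool --targets '[{"tx":-0.04,"ty":0,"tz":-0.01,"wx":0,"wy":0,"wz":0.125,"claw":0.36},{"tx":0,"ty":0,"tz":0,"wx":0,"wy":0,"wz":0.125,"claw":0.36},{"tx":0,"ty":0,"tz":0,"wx":0,"wy":0,"wz":0.125,"claw":0.36},{"tx":0,"ty":0,"tz":0,"wx":0,"wy":0,"wz":0.125,"claw":0.36},{"tx":0,"ty":0,"tz":0,"wx":0,"wy":0,"wz":0.125,"claw":0.36},{"tx":0,"ty":0,"tz":0,"wx":0,"wy":0,"wz":0.125,"claw":0.36},{"tx":0,"ty":0,"tz":0,"wx":0,"wy":0,"wz":0.125,"claw":0.36},{"tx":0,"ty":0,"tz":0,"wx":0,"wy":0,"wz":0.125,"claw":0.36}]'

```text
clock: 7.6
tool_pos: [0.5011, -0.0943, 0.0765]
eef_rot: [0.642, 0.767, 0.002, 0.002]
contact_force: [0.2, 0.9, 20.9]
opening: 0.679
finger_force: 10.0
```

```bash
python3 st.py; python3 look.py scene top wrist
```

```text
7.6 q [ 0.19  0.83 -0.15  2.04  0.39  0.29 -0.11] pos [ 0.5011 -0.0943  0.0765] yawY 10.1 zax [ 0.005 -0.    -1.   ] F [ 0.2  0.9 20.9] M [ 0.17  0.68 -0.1 ] op 0.679
wrist [333.1 201.3] 5118 r 30.4 ang 92.8 ring deg mod 360: 134.9
wrist [321.9 254.8] 4237 r 2.5 ang 141.2 ring deg mod 360: 183.3
wrist [281.7 221. ] 10 r 29.3 ang 146.5 ring deg mod 360: 188.6
wrist [438.7 252.8] 305 r 57.6 ang 12.9 ring deg mod 360: 55.0
wrist [211.  255.4] 266 r 57.8 ang -171.7 ring deg mod 360: 230.4
wrist [220.2 236.6] 16 r 53.5 ang 177.1 ring deg mod 360: 219.2
wrist [253.5 320. ] 32 r 53.6 ang -126.4 ring deg mod 360: 275.7
wrist [274.5 320. ] 6 r 46.1 ang -116.5 ring deg mod 360: 285.6
wrist [299.5 320. ] 40 r 39.6 ang -100.6 ring deg mod 360: 301.5
wrist [325. 320.] 7 r 37.2 ang -80.1 ring deg mod 360: 322.0
wrist [350. 320.] 39 r 39.6 ang -60.1 ring deg mod 360: 342.0
wrist [391.5 320. ] 40 r 51.9 ang -36.0 ring deg mod 360: 6.1
wrist [322.3 329.2] 1732 r 43.2 ang -82.1 ring deg mod 360: 320.0
wrist [324.7 346.1] 1088 r 54.4 ang -80.3 ring deg mod 360: 321.8
```

>>> drive_tool --targets '[{"tx":-0.02,"ty":0,"tz":0,"wx":0,"wy":0,"wz":0.125,"claw":0.36},{"tx":0,"ty":0,"tz":0,"wx":0,"wy":0,"wz":0.125,"claw":0.36},{"tx":0,"ty":0,"tz":0,"wx":0,"wy":0,"wz":0.125,"claw":0.36},{"tx":0,"ty":0,"tz":0,"wx":0,"wy":0,"wz":0.125,"claw":0.36},{"tx":0,"ty":0,"tz":0,"wx":0,"wy":0,"wz":0.125,"claw":0.36},{"tx":0,"ty":0,"tz":0,"wx":0,"wy":0,"wz":0.125,"claw":0.36},{"tx":0,"ty":0,"tz":0,"wx":0,"wy":0,"wz":0.125,"claw":0.36},{"tx":0,"ty":0,"tz":0,"wx":0,"wy":0,"wz":0.125,"claw":0.36}]'

```text
clock: 8.55
tool_pos: [0.5, -0.0944, 0.0764]
eef_rot: [0.173, 0.985, 0.0, 0.002]
contact_force: [-0.9, 1.2, 17.6]
opening: 0.678
finger_force: 9.4
```

```bash
python3 st.py
```

```text
8.55 q [ 0.33  0.85 -0.38  2.04  0.8   0.4   0.53] pos [ 0.5    -0.0944  0.0764] yawY 70.1 zax [ 0.005 -0.001 -1.   ] F [-0.9  1.2 17.6] M [ 0.07  0.46 -0.07] op 0.678
```

Another 60°, then lift to 0.15 m and look.

>>> drive_tool --targets '[{"tx":0,"ty":0,"tz":0,"wx":0,"wy":0,"wz":0.125,"claw":0.36},{"tx":0,"ty":0,"tz":0,"wx":0,"wy":0,"wz":0.125,"claw":0.36},{"tx":0,"ty":0,"tz":0,"wx":0,"wy":0,"wz":0.125,"claw":0.36},{"tx":0,"ty":0,"tz":0,"wx":0,"wy":0,"wz":0.125,"claw":0.36},{"tx":0,"ty":0,"tz":0,"wx":0,"wy":0,"wz":0.125,"claw":0.36},{"tx":0,"ty":0,"tz":0,"wx":0,"wy":0,"wz":0.125,"claw":0.36},{"tx":0,"ty":0,"tz":0,"wx":0,"wy":0,"wz":0.125,"claw":0.36},{"tx":0,"ty":0,"tz":0,"wx":0,"wy":0,"wz":0.125,"claw":0.36}]'

```text
clock: 9.35
tool_pos: [0.5009, -0.0941, 0.0764]
eef_rot: [-0.343, 0.939, -0.001, 0.003]
contact_force: [0.9, 0.0, 17.1]
opening: 0.681
finger_force: 8.4
```

>>> drive_tool --targets '[{"tx":0,"ty":0,"tz":0,"wx":0,"wy":0,"wz":0,"claw":0.36},{"tx":0,"ty":0,"tz":0.2,"wx":0,"wy":0,"wz":0,"claw":0.36},{"tx":0,"ty":0,"tz":0.5,"wx":0,"wy":0,"wz":0,"claw":0.36},{"tx":0,"ty":0,"tz":0.8,"wx":0,"wy":0,"wz":0,"claw":0.36},{"tx":0,"ty":0,"tz":0.8,"wx":0,"wy":0,"wz":0,"claw":0.36},{"tx":0,"ty":0,"tz":0.4,"wx":0,"wy":0,"wz":0,"claw":0.36},{"tx":0,"ty":0,"tz":0,"wx":0,"wy":0,"wz":0,"claw":0.36},{"tx":0,"ty":0,"tz":0,"wx":0,"wy":0,"wz":0,"claw":0.36}]'

```text
clock: 10.15
tool_pos: [0.4979, -0.0949, 0.1547]
eef_rot: [-0.34, 0.94, -0.0, -0.0]
contact_force: [0.4, 0.9, -0.3]
opening: 0.684
finger_force: 0.0
```

```bash
python3 st.py;python3 look.py wrist scene
```

```text
10.15 q [ 0.56  0.79 -0.78  1.99  0.85  0.73  1.51] pos [ 0.4979 -0.0949  0.1547] yawY 129.8 zax [-0.001 -0.    -1.   ] F [ 0.4  0.9 -0.3] M [ 0.08 -0.   -0.06] op 0.684
wrist [328.4 165.5] 1518 r 35.8 ang -145.9 ring deg mod 360: 256.2
wrist [284.4 173.3] 147 r 41.0 ang -97.1 ring deg mod 360: 305.0
wrist [273.3 178.6] 28 r 44.5 ang -86.0 ring deg mod 360: 316.1
wrist [318.6 179.4] 52 r 25.7 ang -132.4 ring deg mod 360: 269.7
wrist [288.2 184.2] 9 r 33.6 ang -90.8 ring deg mod 360: 311.3
wrist [324.3 212.4] 2109 r 0.7 ang 150.2 ring deg mod 360: 192.3
wrist [319.5 220.8] 17 r 7.0 ang 14.9 ring deg mod 360: 57.0
wrist [251.1 235.3] 79 r 58.0 ang -32.0 ring deg mod 360: 10.1
wrist [396.3 235.4] 64 r 58.3 ang 111.6 ring deg mod 360: 153.7
wrist [324.9 256.8] 356 r 36.3 ang 41.5 ring deg mod 360: 83.6
wrist [325.3 270.1] 1477 r 47.8 ang 41.5 ring deg mod 360: 83.6
wrist [291. 256.] 7 r 43.7 ang 4.4 ring deg mod 360: 46.5
wrist [304.6 261.6] 8 r 43.1 ang 19.7 ring deg mod 360: 61.8
```

View pics/last_wrist.png

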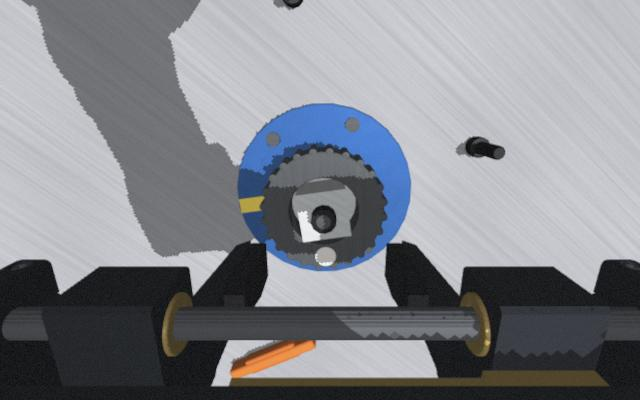

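The dot is at (325,257), r 36.3 mm and 41.5°, so the ring stands at 443.6° (7.74 rad) and the first passing is done. 276° remain. I'll wind the tool back in the air.

>>> drive_tool --targets '[{"tx":0.02,"ty":0,"tz":0,"wx":0,"wy":0,"wz":-0.14,"claw":0.36},{"tx":0.02,"ty":0,"tz":0,"wx":0,"wy":0,"wz":-0.14,"claw":0.36},{"tx":0,"ty":0,"tz":0,"wx":0,"wy":0,"wz":-0.14,"claw":0.36},{"tx":0,"ty":0,"tz":0,"wx":0,"wy":0,"wz":-0.14,"claw":0.36},{"tx":0,"ty":0,"tz":0,"wx":0,"wy":0,"wz":-0.14,"claw":0.36},{"tx":0,"ty":0,"tz":0,"wx":0,"wy":0,"wz":-0.14,"claw":0.36},{"tx":0,"ty":0,"tz":0,"wx":0,"wy":0,"wz":-0.14,"claw":0.36},{"tx":0,"ty":0,"tz":0,"wx":0,"wy":0,"wz":-0.14,"claw":0.36}]'

```text
clock: 11.05
tool_pos: [0.4989, -0.0945, 0.1543]
eef_rot: [0.24, 0.971, -0.0, -0.001]
contact_force: [-0.3, -0.4, -0.6]
opening: 0.681
finger_force: 0.0
```

>>> drive_tool --targets '[{"tx":0,"ty":0,"tz":0,"wx":0,"wy":0,"wz":-0.14,"claw":0.36},{"tx":0,"ty":0,"tz":0,"wx":0,"wy":0,"wz":-0.14,"claw":0.36},{"tx":0,"ty":0,"tz":0,"wx":0,"wy":0,"wz":-0.14,"claw":0.36},{"tx":0,"ty":0,"tz":0,"wx":0,"wy":0,"wz":-0.14,"claw":0.36},{"tx":0,"ty":0,"tz":0,"wx":0,"wy":0,"wz":-0.14,"claw":0.36},{"tx":0,"ty":0,"tz":0,"wx":0,"wy":0,"wz":-0.14,"claw":0.36},{"tx":0,"ty":0,"tz":0,"wx":0,"wy":0,"wz":-0.14,"claw":0.36},{"tx":0,"ty":0,"tz":0,"wx":0,"wy":0,"wz":-0.14,"claw":0.36}]'

```text
clock: 11.85
tool_pos: [0.499, -0.0944, 0.1543]
eef_rot: [0.737, 0.676, -0.001, -0.001]
contact_force: [-0.0, -0.3, 0.6]
opening: 0.68
finger_force: 0.0
```

>>> drive_tool --targets '[{"tx":0,"ty":0,"tz":0,"wx":0,"wy":0,"wz":-0.14,"claw":0.36},{"tx":0,"ty":0,"tz":0,"wx":0,"wy":0,"wz":-0.14,"claw":0.36},{"tx":0,"ty":0,"tz":0,"wx":0,"wy":0,"wz":-0.14,"claw":0.36},{"tx":0,"ty":0,"tz":0,"wx":0,"wy":0,"wz":-0.14,"claw":0.36},{"tx":0,"ty":0,"tz":0,"wx":0,"wy":0,"wz":-0.14,"claw":0.36},{"tx":0,"ty":0,"tz":0,"wx":0,"wy":0,"wz":-0.14,"claw":0.36},{"tx":0,"ty":0,"tz":0,"wx":0,"wy":0,"wz":-0.14,"claw":0.36},{"tx":0,"ty":0,"tz":0,"wx":0,"wy":0,"wz":-0.14,"claw":0.36}]'

```text
clock: 12.65
tool_pos: [0.499, -0.0944, 0.1544]
eef_rot: [0.988, 0.155, -0.001, 0.0]
contact_force: [-0.0, -0.1, -0.3]
opening: 0.683
finger_force: 0.0
```

```bash
python3 st.py
```

```text
12.65 q [-0.    0.69  0.16  2.01 -0.23  0.45 -0.93] pos [ 0.499  -0.0944  0.1544] yawY -72.1 zax [-0.002 -0.001 -1.   ] F [-0.  -0.1 -0.3] M [-0.04  0.17  0.03] op 0.683
```

>>> drive_tool --targets '[{"tx":0.03,"ty":0,"tz":0,"wx":0,"wy":0,"wz":-0.14,"claw":0.36},{"tx":0,"ty":0,"tz":0,"wx":0,"wy":0,"wz":-0.14,"claw":0.36},{"tx":0,"ty":0,"tz":0,"wx":0,"wy":0,"wz":-0.14,"claw":0.36},{"tx":0,"ty":0,"tz":0,"wx":0,"wy":0,"wz":-0.14,"claw":0.36},{"tx":0,"ty":0,"tz":0,"wx":0,"wy":0,"wz":-0.14,"claw":0.36},{"tx":0,"ty":0,"tz":0,"wx":0,"wy":0,"wz":-0.14,"claw":0.36},{"tx":0,"ty":0,"tz":0,"wx":0,"wy":0,"wz":-0.14,"claw":0.36},{"tx":0,"ty":0,"tz":0,"wx":0,"wy":0,"wz":-0.14,"claw":0.36}]'

```text
clock: 13.45
tool_pos: [0.4999, -0.0944, 0.1544]
eef_rot: [0.909, -0.417, -0.001, 0.001]
contact_force: [-0.6, 0.0, 0.3]
opening: 0.676
finger_force: 0.0
```

>>> drive_tool --targets '[{"tx":0,"ty":0,"tz":-0.3,"wx":0,"wy":0,"wz":-0.14,"claw":0.36},{"tx":0,"ty":0,"tz":-0.5,"wx":0,"wy":0,"wz":-0.14,"claw":0.36},{"tx":0,"ty":0,"tz":-0.7,"wx":0,"wy":0,"wz":0,"claw":0.36},{"tx":0,"ty":0,"tz":-0.6,"wx":0,"wy":0,"wz":0,"claw":0.36},{"tx":0,"ty":0,"tz":-0.3,"wx":0,"wy":0,"wz":0,"claw":0.36},{"tx":0,"ty":0,"tz":0,"wx":0,"wy":0,"wz":0,"claw":0.36},{"tx":0,"ty":0,"tz":0,"wx":0,"wy":0,"wz":0,"claw":0.36},{"tx":0,"ty":0,"tz":0,"wx":0,"wy":0,"wz":0,"claw":0.36}]'

```text
clock: 14.25
tool_pos: [0.5008, -0.0948, 0.0839]
eef_rot: [0.84, -0.543, 0.001, -0.0]
contact_force: [0.1, 0.5, 0.6]
opening: 0.681
finger_force: 0.0
```

```bash
python3 st.py
```

```text
14.25 q [-0.13  0.86  0.39  2.05 -0.86  0.39 -1.77] pos [ 0.5008 -0.0948  0.0839] yawY -155.8 zax [ 0.001 -0.001 -1.   ] F [0.1 0.5 0.6] M [0.05 0.12 0.06] op 0.681
```

>>> drive_tool --targets '[{"tx":-0.02,"ty":0,"tz":-0.15,"wx":0,"wy":0,"wz":0,"claw":0.36},{"tx":0,"ty":0,"tz":-0.08,"wx":0,"wy":0,"wz":0,"claw":0.36},{"tx":0,"ty":0,"tz":-0.03,"wx":0,"wy":0,"wz":0,"claw":0.36},{"tx":0,"ty":0,"tz":-0.03,"wx":0,"wy":0,"wz":0,"claw":0.36},{"tx":0,"ty":0,"tz":-0.02,"wx":0,"wy":0,"wz":0,"claw":0.36},{"tx":0,"ty":0,"tz":0,"wx":0,"wy":0,"wz":0,"claw":0.36},{"tx":0,"ty":0,"tz":0,"wx":0,"wy":0,"wz":0,"claw":0.36},{"tx":0,"ty":0,"tz":0,"wx":0,"wy":0,"wz":0,"claw":0.36}]'

```text
clock: 15.05
tool_pos: [0.4999, -0.0945, 0.0763]
eef_rot: [0.84, -0.543, 0.001, -0.001]
contact_force: [-3.7, 3.3, 26.2]
opening: 0.684
finger_force: 13.2
```

```bash
python3 st.py
```

```text
15.05 q [-0.12  0.87  0.37  2.06 -0.88  0.37 -1.75] pos [ 0.4999 -0.0945  0.0763] yawY -155.8 zax [ 0.002  0.001 -1.   ] F [-3.7  3.3 26.2] M [0.35 1.4  0.06] op 0.684
```

Contact at 26 N. Now 240° of stroke.

>>> drive_tool --targets '[{"tx":0,"ty":0,"tz":0,"wx":0,"wy":0,"wz":0.125,"claw":0.36},{"tx":0,"ty":0,"tz":0,"wx":0,"wy":0,"wz":0.125,"claw":0.36},{"tx":0,"ty":0,"tz":0,"wx":0,"wy":0,"wz":0.125,"claw":0.36},{"tx":0,"ty":0,"tz":0,"wx":0,"wy":0,"wz":0.125,"claw":0.36},{"tx":0,"ty":0,"tz":0,"wx":0,"wy":0,"wz":0.125,"claw":0.36},{"tx":0,"ty":0,"tz":0,"wx":0,"wy":0,"wz":0.125,"claw":0.36},{"tx":0,"ty":0,"tz":0,"wx":0,"wy":0,"wz":0.125,"claw":0.36},{"tx":0,"ty":0,"tz":0,"wx":0,"wy":0,"wz":0.125,"claw":0.36}]'

```text
clock: 15.85
tool_pos: [0.4997, -0.0955, 0.0763]
eef_rot: [0.999, -0.049, 0.001, 0.0]
contact_force: [-4.3, -1.2, 25.3]
opening: 0.677
finger_force: 12.4
```

>>> drive_tool --targets '[{"tx":-0.02,"ty":0,"tz":0,"wx":0,"wy":0,"wz":0.125,"claw":0.36},{"tx":-0.02,"ty":0,"tz":0,"wx":0,"wy":0,"wz":0.125,"claw":0.36},{"tx":0,"ty":0,"tz":0,"wx":0,"wy":0,"wz":0.125,"claw":0.36},{"tx":0,"ty":0,"tz":0,"wx":0,"wy":0,"wz":0.125,"claw":0.36},{"tx":0,"ty":0,"tz":0,"wx":0,"wy":0,"wz":0.125,"claw":0.36},{"tx":0,"ty":0,"tz":0,"wx":0,"wy":0,"wz":0.125,"claw":0.36},{"tx":0,"ty":0,"tz":0,"wx":0,"wy":0,"wz":0.125,"claw":0.36},{"tx":0,"ty":0,"tz":0,"wx":0,"wy":0,"wz":0.125,"claw":0.36}]'

```text
clock: 16.65
tool_pos: [0.501, -0.0953, 0.0764]
eef_rot: [0.889, 0.457, 0.002, 0.002]
contact_force: [0.5, 0.1, 22.4]
opening: 0.68
finger_force: 11.2
```

>>> drive_tool --targets '[{"tx":0,"ty":0,"tz":0,"wx":0,"wy":0,"wz":0.125,"claw":0.36},{"tx":0,"ty":0,"tz":0,"wx":0,"wy":0,"wz":0.125,"claw":0.36},{"tx":0,"ty":0,"tz":0,"wx":0,"wy":0,"wz":0.125,"claw":0.36},{"tx":0,"ty":0,"tz":0,"wx":0,"wy":0,"wz":0.125,"claw":0.36},{"tx":0,"ty":0,"tz":0,"wx":0,"wy":0,"wz":0.125,"claw":0.36},{"tx":0,"ty":0,"tz":0,"wx":0,"wy":0,"wz":0.125,"claw":0.36},{"tx":0,"ty":0,"tz":0,"wx":0,"wy":0,"wz":0.125,"claw":0.36},{"tx":0,"ty":0,"tz":0,"wx":0,"wy":0,"wz":0.125,"claw":0.36}]'

```text
clock: 17.45
tool_pos: [0.501, -0.095, 0.0764]
eef_rot: [0.541, 0.841, 0.001, 0.003]
contact_force: [0.1, 0.6, 21.1]
opening: 0.68
finger_force: 10.7
```

```bash
python3 st.py
```

```text
17.45 q [ 0.22  0.83 -0.2   2.04  0.51  0.31  0.02] pos [ 0.501  -0.095   0.0764] yawY 24.5 zax [ 0.006 -0.001 -1.   ] F [ 0.1  0.6 21.1] M [-0.26  0.69 -0.09] op 0.68
```

>>> drive_tool --targets '[{"tx":0,"ty":0,"tz":0,"wx":0,"wy":0,"wz":0.125,"claw":0.36},{"tx":0,"ty":0,"tz":0,"wx":0,"wy":0,"wz":0.125,"claw":0.36},{"tx":0,"ty":0,"tz":0,"wx":0,"wy":0,"wz":0.125,"claw":0.36},{"tx":0,"ty":0,"tz":0,"wx":0,"wy":0,"wz":0.125,"claw":0.36},{"tx":0,"ty":0,"tz":0,"wx":0,"wy":0,"wz":0.125,"claw":0.36},{"tx":0,"ty":0,"tz":0,"wx":0,"wy":0,"wz":0.125,"claw":0.36},{"tx":0,"ty":0,"tz":0,"wx":0,"wy":0,"wz":0.125,"claw":0.36},{"tx":0,"ty":0,"tz":0,"wx":0,"wy":0,"wz":0.125,"claw":0.36}]'

```text
clock: 18.25
tool_pos: [0.5007, -0.0948, 0.0764]
eef_rot: [0.048, 0.999, -0.0, 0.003]
contact_force: [-1.7, 0.1, 20.2]
opening: 0.679
finger_force: 10.3
```

>>> drive_tool --targets '[{"tx":0,"ty":0,"tz":0,"wx":0,"wy":0,"wz":0.125,"claw":0.36},{"tx":0,"ty":0,"tz":0,"wx":0,"wy":0,"wz":0.125,"claw":0.36},{"tx":0,"ty":0,"tz":0,"wx":0,"wy":0,"wz":0.125,"claw":0.36},{"tx":0,"ty":0,"tz":0,"wx":0,"wy":0,"wz":0.125,"claw":0.36},{"tx":0,"ty":0,"tz":0,"wx":0,"wy":0,"wz":0.08,"claw":0.36},{"tx":0,"ty":0,"tz":0,"wx":0,"wy":0,"wz":0.03,"claw":0.36},{"tx":0,"ty":0,"tz":0,"wx":0,"wy":0,"wz":0,"claw":0.36},{"tx":0,"ty":0,"tz":0,"wx":0,"wy":0,"wz":0,"claw":0.36}]'

```text
clock: 19.05
tool_pos: [0.5008, -0.0946, 0.0764]
eef_rot: [-0.265, 0.964, -0.001, 0.003]
contact_force: [-0.4, -2.1, 21.4]
opening: 0.678
finger_force: 10.8
```

>>> drive_tool --targets '[{"tx":0,"ty":0,"tz":0.1,"wx":0,"wy":0,"wz":0,"claw":0.36},{"tx":0,"ty":0,"tz":0.3,"wx":0,"wy":0,"wz":0,"claw":0.36},{"tx":0,"ty":0,"tz":0.6,"wx":0,"wy":0,"wz":0,"claw":0.36},{"tx":0,"ty":0,"tz":0.8,"wx":0,"wy":0,"wz":0,"claw":0.36},{"tx":0,"ty":0,"tz":0.7,"wx":0,"wy":0,"wz":0,"claw":0.36},{"tx":0,"ty":0,"tz":0.3,"wx":0,"wy":0,"wz":0,"claw":0.36},{"tx":0,"ty":0,"tz":0,"wx":0,"wy":0,"wz":0,"claw":0.36},{"tx":0,"ty":0,"tz":0,"wx":0,"wy":0,"wz":0,"claw":0.36}]'

```text
clock: 19.85
tool_pos: [0.4982, -0.0948, 0.1574]
eef_rot: [-0.265, 0.964, 0.0, -0.001]
contact_force: [-0.8, 0.2, 0.3]
opening: 0.681
finger_force: 0.0
```

```bash
python3 st.py; python3 look.py wrist; python3 -c "
from meas import *
measure(dict(np.load('last_wrist.npz')),(200,80,440,300))"
```

```text
19.85 q [ 0.55  0.78 -0.76  1.98  0.83  0.72  1.38] pos [ 0.4982 -0.0948  0.1574] yawY 120.8 zax [-0.001 -0.    -1.   ] F [-0.8  0.2  0.3] M [0.02 0.04 0.01] op 0.681
wrist [321.7 169.8] 2205 r 32.0 ang -146.2 ring deg mod 360: 255.9
wrist [269.6 151.2] 5 r 59.6 ang -108.7 ring deg mod 360: 293.4
wrist [302.8 179.8] 5 r 29.0 ang -116.9 ring deg mod 360: 285.2
wrist [325.4 211.7] 2100 r 1.0 ang 114.6 ring deg mod 360: 156.7
wrist [278.3 223.2] 343 r 36.1 ang -44.1 ring deg mod 360: 358.0
wrist [252.4 234.6] 64 r 58.3 ang -40.4 ring deg mod 360: 1.7
wrist [395.3 235.4] 69 r 58.3 ang 101.3 ring deg mod 360: 143.4
wrist [380.6 238. ] 5 r 48.7 ang 94.5 ring deg mod 360: 136.6
wrist [325.6 268.2] 1430 r 47.7 ang 32.2 ring deg mod 360: 74.3
wrist [307.7 246.8] 6 r 31.8 ang 7.0 ring deg mod 360: 49.1
flange c [ 0.4994 -0.095 ] r 0.0769
yellow [253.9 213.8] 268 [ 0.549  -0.1402  0.02  ] r 0.0671 ang -42.3
white [340.1 118.7] 49 [ 0.4361 -0.1197  0.068 ] r 0.0679 ang -158.7
white [207.6 170.4] 8 [ 0.5161 -0.183   0.068 ] r 0.0896 ang -79.2
white [220.6 176.7] 10 [ 0.5156 -0.1729  0.068 ] r 0.0
[... 470 characters left out ...]
r 0.0755 ang -62.6
white [231.5 193.5] 8 [ 0.523  -0.1605  0.068 ] r 0.0696 ang -70.2
white [217.3 213.7] 12 [ 0.5427 -0.1628  0.068 ] r 0.0804 ang -57.4
white [278.3 223.1] 334 [ 0.5259 -0.1197  0.068 ] r 0.0362 ang -43.0
white [208.  220.8] 28 [ 0.5515 -0.1664  0.068 ] r 0.0884 ang -53.8
white [241.2 228.3] 148 [ 0.5442 -0.142   0.068 ] r 0.0649 ang -46.4
white [218.6 235.3] 167 [ 0.5583 -0.1544  0.068 ] r 0.0836 ang -45.2
white [220.2 227.7] 24 [ 0.5519 -0.156   0.068 ] r 0.0806 ang -49.3
white [232.1 228.4] 18 [ 0.5478 -0.148   0.068 ] r 0.0718 ang -47.6
white [233.5 234.8] 31 [ 0.552  -0.1447  0.068 ] r 0.0724 ang -43.4
white [242.1 239.8] 18 [ 0.5524 -0.1372  0.068 ] r 0.0677 ang -38.5
```

View pics/last_wrist.png

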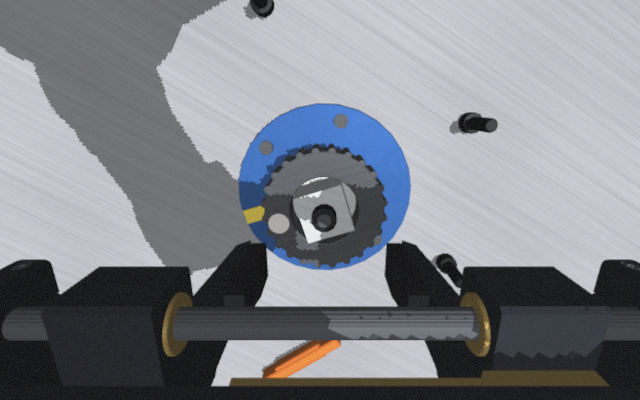

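The dot at (278,223), r 36.1 mm and −43°, lines up with the pointer at (254,214), −42.3°. The error is about 1°, the held screw stands in place, and the tool is clear at z = 0.157. I'm handing the job in.

```bash
python3 -c "
from plant import workorder
print(workorder.finish_job())"
```

```text
the job is handed in; nothing more can be done
None
```

I turned the ring to its second meeting with the pointer; the last picture shows dot and pointer within about 1–2° of each other. The held screw is still standing, the fingers are clear of the ring, and I handed the job in at about 20 s of arm time; no verdict came back.

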